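# Set a sample board up under the bench drill

## Robot

A 7-joint arm with a two-finger parallel gripper is mounted at the origin on the work surface. World frame = base frame: x ahead of the robot, y to its left, z up, the work surface at z = 0. Lengths are in m, angles in rad, forces in N, time in s.
With the tool pointing down it reaches from about 0.4 to 0.85 m from the base axis. Payload 4.5 kg.
Tool frame: the origin (TCP) lies between the finger pads; the fingertips stand 14 mm ahead of it and the grasp point (between the pads) lies 5 mm behind it (robot.tip_reach is the distance from the TCP to the fingertips, in m); z points along the fingers, y is the line along which they close (so a half turn about z gives the same grasp; the last joint's range is limited). The gripper opens to 85 mm and grips with 20 to 120 N. Pads are 22 mm wide; open, the fingers measure 114 mm over their backs; the gripper's body (76 mm by 85 mm) begins 54 mm behind the grasp point. The pads swing forward as they close: fully open they stand 13 mm farther back than shut.
Start: joints at [-1.141, 0.689, -0.195, 1.565, 0.157, 0.902, -0.215], TCP at [0.241, 0.577, 0.245] pointing down, gripper open.
Joint ranges: [-3.01, 3.01], [-0.46, 2.08], [-1.47, 1.51], [0.13, 2.56], [-1, 4.14], [0.04, 2.09], [-2.66, 2.66]. Speed limits (rad/s): [2.57, 2.57, 3.14, 3.14, 3.14, 3.14, 3.14].

## Interface

Orientations are given as a unit quaternion [x, y, z, w].
In Python, from plant import monitor, imaging, robot gives the robot as it stands.
- The arm moves only by the tool servo_tool, never from a script. Its argument "motion" is a list of rows, each an object of numbers: "x", "y", "z": the shift along the tool's x, y, z each as a share of 0.5 m, from -1 to 1; "spin": the turn about the tool's z as a share of 1.5 rad, from -1 to 1. In form: [{"x": .., "y": .., "z": .., "spin": ..}, ...]. A call has 1 to 8 rows; each row is the pose to reach, as a shift and turn from the pose commanded when the call began, along the tool's axes at that moment; what a row does not reach only later rows make up. A row lasts 1/8 s, in which the tool goes at most 62.5 mm and 10.7 degrees, less where a joint would pass 70% of its speed; a pose out of reach is approached as far as the arm can. A call with a number of a shift or a turn outside -1 to 1 is refused whole. A call with a gripper value outside its range is refused whole. "claw" is the opening, from -1 (shut) to 1 (fully open), set as the call begins (left out, the last holds). The fingers move at their own pace and stop on an object; "force" is the grip in N (left out, the last holds). Time passes only in rows, so rows that repeat a pose let the fingers close. It gives the time, the measured TCP pose, the force, the opening and the grip force at its end, in the units of the state.
- monitor.get_obs(): the state, without advancing time (a new reading comes with each control period).
- imaging.read_camera(name): name is "scene" or "top" or "wrist"; returns (picture, depth): 384x512x3 uint8, red, green, blue; 384x512 float32, m along the optical axis (not along the pixel's ray), 0 where there is no reading.
- imaging.get_calibration(name): a dict with "fx", "fy", "cx", "cy" (pixels), "R" (3x3) and "t" (3): a world point X has camera coordinates R X + t. Camera axes: x right, y down, z forward; pixel columns grow to the right and rows downward; lengths in m; the calibration is good to about 2 mm. A picture is of the moment at which its call begins: read the wrist's pose just before it. get_calibration takes no time and is no camera call; for the wrist camera it gives the pose at the moment of the call.
- robot.close_job(): hands the job in; it is judged then, once.
The state is a dict: "time_s": time; "joint_pos": joint angles; "joint_vel": joint speeds; "tau": joint torques, N m; "ee_pos": TCP position; "tcp_rot": TCP orientation; "wrist_force": force on the tool from outside, world axes, zero at the start; "torque": the same for the moment, N m; "gripper_width": finger opening in m; "gripper_force": force on a finger pad.
Only numpy, scipy, OpenCV 4.12 (cv2) and the standard library are available. Lean on these libraries where they do the work, as an engineer would, in place of code of your own. Each camera call takes 0.05 s, during which the arm holds its last target. There are 200 camera calls.

## Task

Take the painted sample board out of its drying rack, lay it flat on the bed of the bench drill with its cross-marked end towards the drill, and let go of it there; then take it again by its plain end and slide it in, without jamming it against the drill bit, until the pencilled cross lies right under the bit's tip. Then flip the cam lever all the way over so that the hold-down foot clamps the board, and leave it so, with the bit still over the cross. Do not disturb the tub, the jar or the tile.

Things in the scene. Friction and masses are not known exactly. Their poses are not given: they have to be found in the camera images.
- board: Sample board: flat plywood slab 200 x 60 x 12 mm, about 110 g. Origin at the centre of its underside; x runs along its length from the plain end (-100 mm) to the end with the cross (+100 mm), y across its width, z up out of its painted face. It starts face up in the rack, underside 40 mm above the table, cross end away from the robot.
- cross (a point): Black pencilled cross with 24 mm strokes on the top face of the board, on its centre line, 35 mm from the marked end (65 mm from the board's centre, 165 mm from the plain end).
- rack: Fixed wooden drying rack, 210 x 85 mm; origin at the centre of its underside. The board lies along its x axis on two saddles 40 mm high, between cheeks 68 mm long and 58 mm high beside both its ends (3.5 mm of play each side), so only the middle 70 mm of its length can be gripped, with free space beside and under it down to 8 mm above the table. Lift the board straight up.
- drill: Grey bench drill, fixed. Origin on the table straight under the bit; z up; the throat opens to -x. Steel bed 130 mm wide from x = -250 to +110 mm, its top at z = 30 mm. Grey head above it; on top of that a dark motor cylinder, 48 mm across, up to z = 231 mm, coaxial with the bit. Column from x = +55 to +110 mm, 80 mm wide, 200 mm high.
- bed_front (a point): Middle of the front (throat-side) upper edge of the bed, 250 mm in front of the bit, 30 mm above the table.
- nose (a point): Middle of the head's lower front edge, 65 mm in front of the bit and 65 mm above the table (35 mm above the bed). The head is 60 mm wide, from here back to the column and up to z = 180 mm. The board can be laid down only in front of it, then slid under. A gripper holding the board's middle meets the head before the cross is under the bit; the plain end stays free in front of the nose.
- bit: Drill bit, 6 mm thick, pointing down, does not move. Origin at its tip, same axes as the drill.
- bit_tip (a point): Tip of the drill bit, 18 mm above the bed (6 mm above the top of a board lying on the bed).
- foot: Hold-down foot: two dark steel pins 10 x 14 mm, at y = -17 and +17 mm beside the bit. Raised they end 22 mm above the bed; turning the cam lever over lowers them straight down onto the board, where a spring presses with about 6 N. Origin midway between the pins' lower ends.
- lever (a joint): Cam lever angle in rad: 0 = open, foot raised, lever leaning 40 degrees towards the throat (drill -x); 1.4 = fully over, foot down, leaning 40 degrees away from the throat (drill +x). It stops at both ends, stays where it is left, and takes about 1.5 to 3 N at the knob. It may start up to 0.25 rad from open.
- lever_knob (a point): Centre of the black ball, 22 mm across, at the end of the 75 mm long, 10 mm thick cam lever.
- lever_pivot (a point): Point on the lever's axle (along the drill's y axis): at drill x = 0, y = -105 mm, z = 130 mm. The lever swings in the plane y = -105 mm, with 63 mm of free space between it and the head, bridged by a 16 mm shaft at the axle's height.
- tub: White paint tub with lid, 84 mm across, 75 mm high, a bystander. Origin at the centre of its underside.
- tile: Dark wooden tile 70 x 70 x 12 mm, a bystander. Origin at the centre of its underside.
- jar: Small closed glass jar, 60 mm across, 70 mm high, a bystander. Origin at the centre of its underside.

How it is judged:
By the outcome, as a careful person would: the job done as asked, in the order asked, and still so for the second after the job is handed in, with the robot touching nothing.
It also fails if it takes over 61 s, if anything falls off the work surface, if the arm or the gripper's body presses on something with over 40 N, if the wrist force passes 120 N, or if a joint passes its speed limit or range.

## Working session

There is one attempt and no reset: what is moved stays moved. The work goes in short steps, Python scripts to look and compute and a tool call to move; the robot and the scene stay as the last step left them, time stands still between calls to the robot, and variables do not carry over. Pictures are saved under pics/ and viewed, at most 10 in all, crops included, and the job is handed in when it is done.

Besides the shell and the picture viewer there is one more tool, called after "Request:" as name([rows], argument=value, ...), one row to a line, values as JSON. servo_tool: Moves the arm, as the interface text tells. Shift numbers are shares of 0.5 m and turn numbers shares of 1.5 rad, none past 1 either way. Its arguments: {"type":"object","properties":{"motion":{"type":"array"},"claw":{"type":"number"},"force":{"type":"number"}},"required":["motion"]}

```bash
mkdir -p pics; ls; cat > h.py <<'E'
import numpy as np, cv2
from plant import monitor, imaging, robot
def grab(n):
    c=imaging.get_calibration(n); p,d=imaging.read_camera(n); return p,d,c
def cloud(d,c):
    v,u=np.indices(d.shape); X=np.stack([(u-c['cx'])/c['fx']*d,(v-c['cy'])/c['fy']*d,d],-1)
    W=(X-np.array(c['t']))@np.array(c['R']); W[d<=0]=np.nan; return W
def save(n,p): cv2.imwrite('pics/'+n,p[...,::-1])
E
python3 - <<'E'
from h import *
for n in('scene','top'):
    p,d,c=grab(n); save(n+'0.png',p); np.savez(n+'0.npz',p=p,d=d,W=cloud(d,c)); print(n,c)
o=monitor.get_obs(); print(o); 
E
```

```text
pics
scene {'fx': 347.4333342999271, 'fy': 347.4333342999271, 'cx': 254.31584057770556, 'cy': 197.28506900491294, 'R': array([[-0.04647457,  0.99885866,  0.01102204],
       [ 0.74241934,  0.04192105, -0.66862257],
       [-0.6683215 , -0.02289097, -0.74352026]]), 't': array([-0.00330185, -0.28973627,  1.43265563])}
top {'fx': 353.42539657210904, 'fy': 353.42539657210904, 'cx': 253.30000220908855, 'cy': 192.6482339893839, 'R': array([[-0.01754244, -0.99981872,  0.00740209],
       [-0.99866371,  0.01716128, -0.04874725],
       [ 0.04861138, -0.00824734, -0.99878372]]), 't': array([0.03425076, 0.5293392 , 1.23327938])}
{'time_s': 0.1, 'joint_pos': array([-1.14122688,  0.6898721 , -0.19457321,  1.56622074,  0.15726693,
        0.90252024, -0.21510096]), 'joint_vel': array([-7.43929527e-04, -1.76651593e-03,  1.00620621e-03, -3.08678596e-03,
       -1.78685336e-04,  4.71371081e-04,  2.91971784e-05]), 'tau': array([-3.02016233e-03, -5.40607238e+01, -1.27143178e+00, -1.58984220e+01,
        9.37464793e-03,  4.41752665e-03, -8.68905630e-06]), 'ee_pos': array([0.24074142, 0.57617321, 0.2445882 ]), 'tcp_rot': array([ 1.96549885e-01,  9.80493487e-01, -8.05197489e-04, -1.28266729e-04]), 'wrist_force': array([-0.36440714,  1.35860321,  0.04474033]), 'torque': array([-0.00985773,  0.0352267 , -0.00366391]), 'gripper_force': 0.0, 'gripper_width': 0.08537560300393593}
```

View pics/scene0.png

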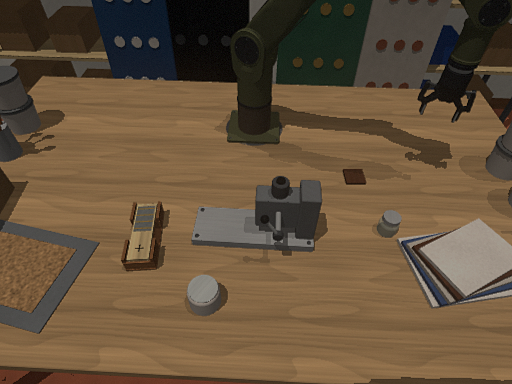

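View pics/top0.png

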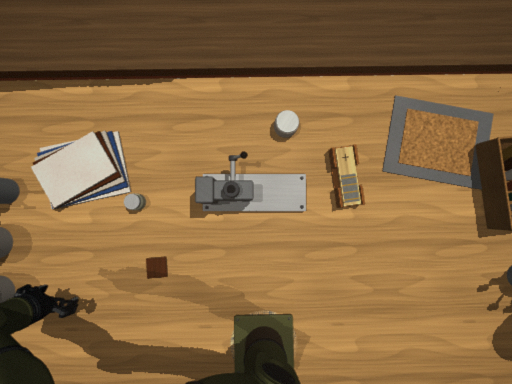

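Scene: the drill is at top-view px (231,190) with its throat opening right (world -y) and the lever on the far side, knob at (243,155). The board in its rack runs from (350,205) to (343,148), with the cross at (345,157). Tub is at (287,122), jar at (134,203), tile at (157,267). Next I measure these.

```bash
python3 - <<'E'
from h import *
for n in('top','scene'):
    z=np.load(n+'0.npz'); W=z['W']; p=z['p'].astype(int); X,Y,Z=W[...,0],W[...,1],W[...,2]
    def rect(nm,m):
        P=W[m]; P=P[:,:]; r=cv2.minAreaRect((P[:,:2]*1000).astype(np.float32)); print(n,nm,len(P),'z',np.median(P[:,2]).round(4),'rect',np.round(r[0],1),np.round(r[1],1),round(r[2],2)); return P
    if n=='top':
        print('board px',W[190,347],'bed',W[190,285],'motor',W[188,231],'knob',W[155,243],'tub',W[122,287])
    bx=lambda x0,x1,y0,y1,z0,z1:(X>x0)&(X<x1)&(Y>y0)&(Y<y1)&(Z>z0)&(Z<z1)
    rect('bed',bx(.4,.7,-.25,.2,.024,.036))
    rect('board',bx(.4,.8,-.45,-.27,.046,.0555))
    rect('rack',bx(.4,.8,-.45,-.27,.03,.07))
    rect('motor',bx(.4,.65,-.1,.2,.215,.24))
    rect('headtop',bx(.4,.65,-.1,.2,.172,.188))
    rect('column',bx(.4,.65,-.1,.3,.192,.206))
    k=rect('knob',bx(.6,.72,-.12,.1,.14,.25)&(p.sum(-1)<150)); print(k.mean(0),k.max(0))
E
```

```text
board px [ 0.53165895 -0.29623581  0.04908139] bed [ 0.53632057 -0.08523517  0.03048515] motor [0.53394369 0.09151649 0.229966  ] knob [0.63423141 0.05555228 0.20315477] tub [ 0.76364782 -0.09242677  0.07739891]
top bed 2579 z 0.0305 rect [541.3 -30.8] [192.2 472.6] 10.18
top board 928 z 0.0523 rect [ 582.  -303.1] [210.4  82.9] 4.67
top rack 1192 z 0.0527 rect [ 582.  -303.1] [210.4  82.9] 4.67
top motor 209 z 0.2262 rect [532.8  92.1] [46.7 44.1] 89.31
top headtop 570 z 0.1802 rect [568.9  92.5] [139.8 123.9] 3.48
top column 527 z 0.2 rect [554.7 115.6] [108.1 205.4] 27.84
top knob 34 z 0.2039 rect [635.6  72.3] [15.2 51.8] 0.43
[0.63517917 0.05660669 0.19974626] [0.64331692 0.09822399 0.20866155]
scene bed 2885 z 0.0292 rect [544.5 -39.6] [192.3 462.2] 10.22
scene board 1154 z 0.0513 rect [ 581.7 -304.9] [211.3  74.9] 1.49
scene rack 1407 z 0.0513 rect [ 581.  -299.3] [209.   80.5] 6.57
scene motor 218 z 0.2243 rect [533.   94.6] [45.8 45.7] 81.81
scene headtop 688 z 0.179 rect [546.1  99.1] [141.  154.6] 27.97
scene column 583 z 0.1991 rect [564.  121.6] [ 89.1 203.4] 27.5
scene knob 79 z 0.1992 rect [638.2  72.5] [51.  19.8] 88.0
[0.63936516 0.06307349 0.18861151] [0.64760586 0.09807458 0.2064911 ]
```

```bash
python3 - <<'E'
from h import *
z=np.load('top0.npz');p=z['p'];save('c0.png',np.hstack([cv2.resize(p[140:220,190:310],None,fx=4,fy=4,interpolation=2),cv2.resize(p[140:220,320:370],None,fx=4,fy=4,interpolation=2)]))
E
```

```text
(no output)
```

View pics/c0.png

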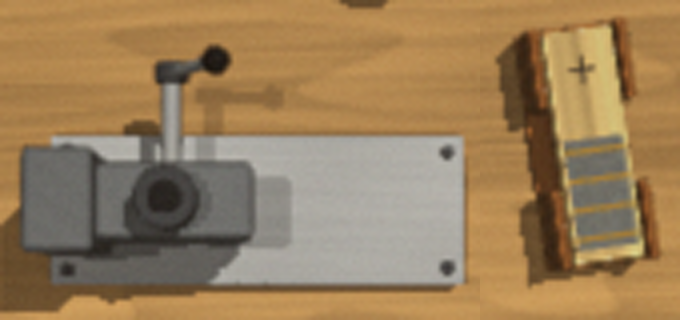

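The crop shows the bed's front edge at crop (465,137)–(467,284), the cross at (581,69), and the board corners at (543,32), (612,25), (643,258), (575,265). Next I convert these to positions.

```bash
python3 - <<'E'
from h import *
c=imaging.get_calibration('top');R,t=np.array(c['R']),np.array(c['t']); C=-R.T@t
def pz(u,v,z):
    r=R.T@np.array([(u-c['cx'])/c['fx'],(v-c['cy'])/c['fy'],1]); return C+r*(z-C[2])/r[2]
L=lambda x,y,z:pz(190+x/4-.375,140+y/4-.375,z).round(4)[:2]
Q=lambda x,y,z:pz(320+(x-480)/4-.375,140+y/4-.375,z).round(4)[:2]
print('bed',[L(*a,.03) for a in((465,137),(467,284),(52,137),(50,284))])
print('motor',L(163,195,.231),'knob',L(215,60,.2))
b=[Q(*a,.052) for a in((543,32),(612,25),(643,258),(575,265))];print('board',b,'ctr',np.mean(b,0)); d=b[0]+b[1]-b[2]-b[3];print('yaw',np.degrees(np.arctan2(d[1],d[0])),np.linalg.norm(d)/2,np.linalg.norm(b[0]-b[1]),np.linalg.norm(b[2]-b[3]))
print('cross',Q(581,69,.052))
# bed edges by line fit of grey mask (top), board painted/wood
z=np.load('top0.npz');W=z['W'];X,Y,Z=W[...,0],W[...,1],W[...,2];p=z['p'].astype(int)
m=(abs(Z-.03)<.004)&(abs(p[...,0]-p[...,2])<25)&(Y<.0)&(Y>-.19)&(X>.4)&(X<.7);
r=cv2.minAreaRect((W[m][:,:2]*1000).astype(np.float32));print('bedrect',r, cv2.boxPoints(r))
m=(abs(Z-.052)<.003)&(Y<-.25)&(Y>-.35)&(X>.4)&(X<.75)&(p[...,0]>150);
E
```

```text
bed [array([ 0.5914, -0.1594]), array([ 0.4634, -0.158 ]), array([0.5975, 0.2005]), array([0.4697, 0.2036])]
motor [0.5328 0.0933] knob [0.6358 0.0545]
board [array([ 0.6782, -0.2598]), array([ 0.6833, -0.3195]), array([ 0.4824, -0.3397]), array([ 0.4774, -0.2814])] ctr [ 0.580325 -0.3001  ]
yaw 5.940689763437974 0.2019344757588461 0.059917443203127446 0.058514015415112315
cross [ 0.6457 -0.2916]
bedrect ((529.8574829101562, -78.40983581542969), (153.93113708496094, 125.83611297607422), 88.99405670166016) [[ 4.6559790e+02 -1.5425894e+02]
 [ 5.9141467e+02 -1.5646814e+02]
 [ 5.9411707e+02 -2.5607300e+00]
 [ 4.6830029e+02 -3.5153198e-01]]
```

Request:
servo_tool([
  {"x": -0.05,"y": -0.05,"z": -0.15,"spin": 0.1},
  {"x": -0.15,"y": -0.14,"z": -0.25,"spin": 0.22},
  {"x": -0.25,"y": -0.23,"z": -0.31,"spin": 0.34},
  {"x": -0.35,"y": -0.32,"z": -0.31,"spin": 0.46},
  {"x": -0.45,"y": -0.41,"z": -0.31,"spin": 0.58},
  {"x": -0.55,"y": -0.5,"z": -0.31,"spin": 0.69},
  {"x": -0.65,"y": -0.59,"z": -0.31,"spin": 0.8},
  {"x": -0.738,"y": -0.681,"z": -0.31,"spin": 0.8835},
], claw=1, force=50)

```text
time_s: 1.15
ee_pos: [0.4251, 0.1777, 0.3998]
tcp_rot: [0.76, 0.65, 0.0, 0.0]
wrist_force: [2.3, 0.8, 0.5]
gripper_width: 0.0854
gripper_force: 0.0
```

```bash
python3 -c "
from h import *
st();plan(.580,-.300,.25,-84.1);plan(.55,-.2,.35,-60)"
```

```text
{'time_s': np.float64(1.15), 'joint_pos': array([-0.6502,  0.2869,  0.2116,  1.8053, -0.0684,  1.0559, -0.5676]), 'ee_pos': array([0.4251, 0.1777, 0.3998]), 'wrist_force': array([2.3189, 0.8353, 0.5431]), 'gripper_width': np.float64(0.0854), 'gripper_force': np.float64(0.0)}
shares [-0.8964  0.453   0.2994] spin 0.8756 deg 75.26 curyaw -8.84
shares [-0.708   0.363   0.0994] spin 0.5952 deg 51.16 curyaw -8.84
```

Request:
servo_tool([
  {"x": -0.11,"y": 0.057,"z": 0.0,"spin": 0.11},
  {"x": -0.22,"y": 0.114,"z": 0.0,"spin": 0.22},
  {"x": -0.33,"y": 0.17,"z": 0.0,"spin": 0.33},
  {"x": -0.44,"y": 0.227,"z": 0.02,"spin": 0.44},
  {"x": -0.55,"y": 0.284,"z": 0.06,"spin": 0.55},
  {"x": -0.66,"y": 0.34,"z": 0.12,"spin": 0.66},
  {"x": -0.77,"y": 0.397,"z": 0.2,"spin": 0.77},
  {"x": -0.85,"y": 0.44,"z": 0.28,"spin": 0.87},
])

```text
time_s: 2.15
ee_pos: [0.5746, -0.2623, 0.27]
tcp_rot: [0.998, 0.055, 0.001, 0.0]
wrist_force: [1.0, 0.2, 0.1]
gripper_width: 0.0856
gripper_force: 0.0
```

Request:
servo_tool([
  {"x": 0,"y": 0,"z": 0,"spin": 0},
  {"x": 0,"y": 0,"z": 0,"spin": 0},
  {"x": 0,"y": 0,"z": 0,"spin": 0},
])

```text
time_s: 2.52
ee_pos: [0.5746, -0.2591, 0.2722]
tcp_rot: [0.998, 0.059, 0.001, -0.0]
wrist_force: [-0.1, 0.5, 0.3]
gripper_width: 0.0854
gripper_force: 0.0
```

```bash
python3 - <<'E'
from h import *
st();plan(.580,-.300,.046,-84.1)
p,d,c=grab('wrist');save('w1.png',p);np.savez('w1.npz',p=p,d=d,W=cloud(d,c))
E
```

```text
{'time_s': np.float64(2.525), 'joint_pos': array([ 0.0683,  0.7214,  0.5405,  1.5408, -0.4192,  0.9949, -0.7236]), 'ee_pos': array([ 0.5746, -0.2591,  0.2722]), 'wrist_force': array([-0.1413,  0.4651,  0.3373]), 'gripper_width': np.float64(0.0854), 'gripper_force': np.float64(0.0)}
shares [1.000e-04 8.270e-02 4.524e-01] spin 0.01 deg 0.86 curyaw -83.24
```

View pics/w1.png

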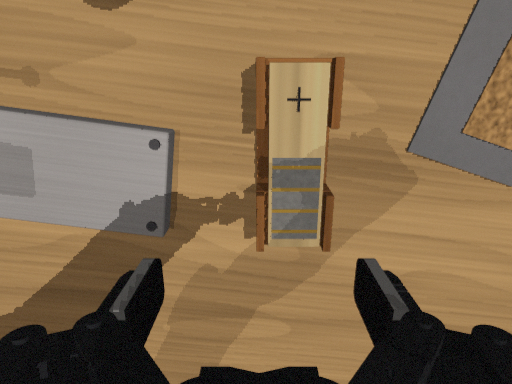

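The wrist view shows board corners at about (269,62), (330,62), (322,246), (268,246), the cross at (299,99), and bed-front corners at (173,129) and (165,236).

```bash
cat >> h.py <<'E'
def pz(c,u,v,z):
    R,t=np.array(c['R']),np.array(c['t']); C=-R.T@t
    r=R.T@np.array([(u-c['cx'])/c['fx'],(v-c['cy'])/c['fy'],1]); return (C+r*(z-C[2])/r[2])[:2]
E
python3 - <<'E'
from h import *
c=imaging.get_calibration('wrist')
b=np.array([pz(c,*q,.052) for q in((269,62),(330,62),(322,246),(268,246))]);d=b[0]+b[1]-b[2]-b[3]
print(b.round(4),b.mean(0),np.degrees(np.arctan2(d[1],d[0])),np.linalg.norm(d)/2,np.linalg.norm(b[0]-b[1]),np.linalg.norm(b[3]-b[2]))
print('cross',pz(c,299,99,.052),'bed',pz(c,173.5,129,.03),pz(c,165,236,.03))
# pixel-accurate: wood light colour within rack
W=np.load('w1.npz')['W'];p=np.load('w1.npz')['p'].astype(int)
m=(abs(W[...,2]-.052)<.004)&(W[...,1]<-.2)&(W[...,1]>-.4);print(np.median(W[m],0),m.sum())
E
```

```text
[[ 0.6751 -0.2572]
 [ 0.6821 -0.316 ]
 [ 0.4853 -0.3436]
 [ 0.4778 -0.2815]] [ 0.58005534 -0.29959388] 7.516752686467895 0.19871641840449145 0.059144508301245693 0.06255590643315719
cross [ 0.64432672 -0.29152342] bed [ 0.59595326 -0.16255886] [ 0.46514757 -0.15717468]
[ 0.59281551 -0.29816076  0.05138871] 10763
```

Request:
servo_tool([
  {"x": 0,"y": 0.06,"z": 0.06,"spin": 0},
  {"x": 0,"y": 0.082,"z": 0.15,"spin": 0},
  {"x": 0,"y": 0.082,"z": 0.25,"spin": 0},
  {"x": 0,"y": 0.082,"z": 0.34,"spin": 0},
  {"x": 0,"y": 0.082,"z": 0.4,"spin": 0},
  {"x": 0,"y": 0.082,"z": 0.44,"spin": 0},
  {"x": 0,"y": 0.082,"z": 0.452,"spin": 0},
  {"x": 0,"y": 0.082,"z": 0.452,"spin": 0},
])

```text
time_s: 3.58
ee_pos: [0.5792, -0.3014, 0.0458]
tcp_rot: [0.998, 0.058, 0.001, 0.0]
wrist_force: [1.1, 0.2, 0.3]
gripper_width: 0.0853
gripper_force: 0.0
```

Request:
servo_tool([
  {"x": 0,"y": 0,"z": 0},
  {"x": 0,"y": 0,"z": 0},
  {"x": 0,"y": 0,"z": 0},
  {"x": 0,"y": 0,"z": 0},
  {"x": 0,"y": 0,"z": 0},
], claw=0.2, force=50)

```text
invalid input
```

```bash
python3 - <<'E'
from h import *
from scipy.spatial.transform import Rotation as Ro
st();plan(.580,-.300,.046,-83.2)
p,d,c=grab('wrist'); W=cloud(d,c); o=monitor.get_obs()
T=(W-o['ee_pos'])@Ro.from_quat(o['tcp_rot']).as_matrix()
m=(d>0)&(p.sum(-1)<200)&(abs(T[...,1])<.07)&(abs(T[...,0])<.011)&(T[...,2]>-.08); P=T[m]
for s in(-1,1):
    q=P[P[:,1]*s>0]; print(s,np.percentile(q[:,2],[50,90,99,100]).round(4))
E
```

```text
{'time_s': np.float64(3.575), 'joint_pos': array([ 0.2191,  1.0249,  0.3681,  1.614 , -0.567 ,  0.6097, -0.5575]), 'ee_pos': array([ 0.5792, -0.3014,  0.0458]), 'wrist_force': array([1.053 , 0.2024, 0.2778]), 'gripper_width': np.float64(0.0853), 'gripper_force': np.float64(0.0)}
shares [ 0.0018 -0.0025 -0.0004] spin -0.0018 deg -0.16 curyaw -83.36
-1 [-0.0263 -0.0049  0.0469  0.0483]
1 [-0.0323 -0.005   0.0387  0.048 ]
```

Request:
servo_tool([
  {"x": 0,"y": 0,"z": 0,"spin": 0},
  {"x": 0,"y": 0,"z": 0,"spin": 0},
  {"x": 0,"y": 0,"z": 0,"spin": 0},
  {"x": 0,"y": 0,"z": 0,"spin": 0},
  {"x": 0,"y": 0,"z": 0,"spin": 0},
], claw=0, force=50)

```text
time_s: 4.25
ee_pos: [0.5792, -0.3015, 0.0463]
tcp_rot: [0.998, 0.058, 0.001, 0.0]
wrist_force: [-0.5, 1.3, 5.8]
gripper_width: 0.0591
gripper_force: 55.0
```

```bash
python3 - <<'E'
from h import *
from scipy.spatial.transform import Rotation as Ro
st()
p,d,c=grab('wrist'); W=cloud(d,c); o=monitor.get_obs()
T=(W-o['ee_pos'])@Ro.from_quat(o['tcp_rot']).as_matrix()
for s in(-1,1):
    y=T[...,1]*s; m=(d>0)&(abs(T[...,0])<.011)&(y>.031)&(y<.045)&(T[...,2]>-.06)&(T[...,2]<.03); q=T[m]; print(s,m.sum(),np.sort(q[:,2])[-40::4].round(4))
E
```

```text
{'time_s': np.float64(4.25), 'joint_pos': array([ 0.2194,  1.0242,  0.3684,  1.614 , -0.567 ,  0.6101, -0.5574]), 'ee_pos': array([ 0.5792, -0.3015,  0.0463]), 'wrist_force': array([-0.5176,  1.2521,  5.8359]), 'gripper_width': np.float64(0.0591), 'gripper_force': np.float64(54.9732)}
-1 1340 [0.0004 0.0007 0.0013 0.0015 0.0018 0.002  0.0025 0.0028 0.0033 0.0044]
1 1324 [0.0003 0.0007 0.0008 0.0011 0.0017 0.0019 0.0026 0.0029 0.0033 0.0043]
```

Request:
servo_tool([
  {"x": 0,"y": 0,"z": -0.02,"spin": 0},
  {"x": 0,"y": 0,"z": -0.06,"spin": 0},
  {"x": 0,"y": 0,"z": -0.14,"spin": 0},
  {"x": 0,"y": 0,"z": -0.24,"spin": 0},
  {"x": 0,"y": 0,"z": -0.33,"spin": 0},
  {"x": 0,"y": 0,"z": -0.38,"spin": 0},
  {"x": 0,"y": 0,"z": -0.4,"spin": 0},
  {"x": 0,"y": 0,"z": -0.4,"spin": 0},
])

```text
time_s: 5.3
ee_pos: [0.5786, -0.3011, 0.2454]
tcp_rot: [0.998, 0.058, 0.0, 0.0]
wrist_force: [1.1, -0.3, -1.0]
gripper_width: 0.0586
gripper_force: 54.3
```

```bash
python3 - <<'E'
from h import *
from scipy.spatial.transform import Rotation as Ro
st();plan(.529,-.0925,.246,-.8)
o=monitor.get_obs();M=Ro.from_quat(o['tcp_rot']).as_matrix()
for n in('top','scene'):
    p,d,c=grab(n); T=(cloud(d,c)-o['ee_pos'])@M
    m=(abs(T[...,1])<.06)&(T[...,2]>-.22)&(T[...,2]<-.03); 
    for a,b in((.045,.06),(.06,.08),(.08,.1),(.1,.14)): print(n,a,(m&(T[...,0]>a)&(T[...,0]<b)).sum(),(m&(T[...,0]<-a)&(T[...,0]>-b)).sum())
    b=(T[...,2]>-.02)&(T[...,2]<.02)&(abs(T[...,0])<.14)&(abs(T[...,1])<.04); q=T[b]; print('board z',np.median(q[:,2]),q[:,0].min(),q[:,0].max(),q[:,1].min(),q[:,1].max())
E
```

```text
{'time_s': np.float64(5.3), 'joint_pos': array([ 0.1451,  0.7804,  0.5236,  1.4984, -0.4377,  0.9802, -0.6662]), 'ee_pos': array([ 0.5786, -0.3011,  0.2454]), 'wrist_force': array([ 1.0747, -0.2644, -1.0237]), 'gripper_width': np.float64(0.0586), 'gripper_force': np.float64(54.2987)}
shares [-0.0504 -0.4259 -0.0013] spin -0.9609 deg -82.58 curyaw -83.38
top 0.045 0 0
top 0.06 0 0
top 0.08 0 0
top 0.1 0 0
board z -0.00605911132677586 -0.0662534821899535 0.10190878897097302 -0.03388175701330249 0.03206467176597997
scene 0.045 0 0
scene 0.06 0 0
scene 0.08 0 0
scene 0.1 0 0
board z -0.0036715137950018924 -0.08754233293559632 0.10246507475263587 -0.03975523798986029 0.039925065187554794
```

Request:
servo_tool([
  {"x": -0.006,"y": -0.053,"z": 0,"spin": -0.11},
  {"x": -0.012,"y": -0.106,"z": 0,"spin": -0.23},
  {"x": -0.019,"y": -0.16,"z": 0,"spin": -0.35},
  {"x": -0.025,"y": -0.213,"z": 0,"spin": -0.47},
  {"x": -0.031,"y": -0.266,"z": 0,"spin": -0.59},
  {"x": -0.038,"y": -0.32,"z": 0,"spin": -0.71},
  {"x": -0.044,"y": -0.373,"z": 0,"spin": -0.83},
  {"x": -0.05,"y": -0.426,"z": 0,"spin": -0.95},
])

```text
time_s: 6.4
ee_pos: [0.5281, -0.0915, 0.2437]
tcp_rot: [0.716, 0.698, -0.001, -0.001]
wrist_force: [-0.1, -0.5, -1.4]
gripper_width: 0.0585
gripper_force: 54.3
```

Request:
servo_tool([
  {"x": 0,"y": 0,"z": 0,"spin": 0},
  {"x": 0,"y": 0,"z": 0,"spin": 0},
  {"x": 0,"y": 0,"z": 0,"spin": 0},
])

```text
time_s: 6.78
ee_pos: [0.5292, -0.0939, 0.2446]
tcp_rot: [0.719, 0.695, -0.0, 0.0]
wrist_force: [0.9, 0.2, -0.4]
gripper_width: 0.0586
gripper_force: 54.3
```

```bash
python3 - <<'E'
from h import *
st();plan(.529,-.0925,.06,-.8)
p,d,c=grab('top');W=cloud(d,c)
save('t2.png',cv2.resize(p[140:240,190:330],None,fx=5,fy=5,interpolation=2))
p,d,c=grab('wrist');save('w2.png',p)
E
```

```text
{'time_s': np.float64(6.775), 'joint_pos': array([ 0.0077,  0.577 ,  0.132 ,  1.8416, -0.1064,  0.7301,  0.1646]), 'ee_pos': array([ 0.5292, -0.0939,  0.2446]), 'wrist_force': array([ 0.9014,  0.216 , -0.4296]), 'gripper_width': np.float64(0.0586), 'gripper_force': np.float64(54.2735)}
shares [ 3.100e-03 -3.000e-04  3.692e-01] spin -0.0129 deg -1.11 curyaw -1.91
```

View pics/w2.png

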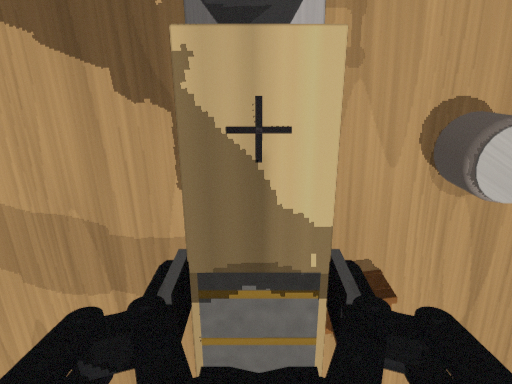

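The board sits straight in the gripper, with the cross at (258,130) pointing to the drill. I lower it now.

Request:
servo_tool([
  {"x": 0.003,"y": 0,"z": 0.06,"spin": -0.013},
  {"x": 0.003,"y": 0,"z": 0.15,"spin": -0.013},
  {"x": 0.003,"y": 0,"z": 0.25,"spin": -0.013},
  {"x": 0.003,"y": 0,"z": 0.33,"spin": -0.013},
  {"x": 0.003,"y": 0,"z": 0.37,"spin": -0.013},
  {"x": 0.003,"y": 0,"z": 0.385,"spin": -0.013},
  {"x": 0.003,"y": 0,"z": 0.395,"spin": -0.013},
  {"x": 0.003,"y": 0,"z": 0.395,"spin": -0.013},
])

```text
time_s: 7.88
ee_pos: [0.5297, -0.0912, 0.0479]
tcp_rot: [0.711, 0.703, 0.0, 0.0]
wrist_force: [-0.3, 0.3, -0.1]
gripper_width: 0.0587
gripper_force: 54.2
```

```bash
python3 - <<'E'
from h import *
st();plan(.529,-.0925,.037,-.8)
E
```

```text
{'time_s': np.float64(7.875), 'joint_pos': array([ 0.0553,  0.8984,  0.0494,  1.9673, -0.1411,  0.2781,  0.2108]), 'ee_pos': array([ 0.5297, -0.0912,  0.0479]), 'wrist_force': array([-0.2604,  0.2908, -0.1386]), 'gripper_width': np.float64(0.0587), 'gripper_force': np.float64(54.2222)}
shares [-0.0027 -0.0014  0.0218] spin 0.002 deg 0.17 curyaw -0.63
```

Request:
servo_tool([
  {"x": 0,"y": 0,"z": 0.007,"spin": 0},
  {"x": 0,"y": 0,"z": 0.012,"spin": 0},
  {"x": 0,"y": 0,"z": 0.016,"spin": 0},
  {"x": 0,"y": 0,"z": 0.016,"spin": 0},
])

```text
time_s: 8.38
ee_pos: [0.5293, -0.091, 0.0395]
tcp_rot: [0.711, 0.703, 0.0, 0.0]
wrist_force: [-0.8, -0.2, -0.2]
gripper_width: 0.0587
gripper_force: 54.7
```

Request:
servo_tool([
  {"x": 0,"y": 0,"z": 0.002,"spin": 0},
  {"x": 0,"y": 0,"z": 0.004,"spin": 0},
  {"x": 0,"y": 0,"z": 0.004,"spin": 0},
])

```text
time_s: 8.75
ee_pos: [0.5293, -0.091, 0.0393]
tcp_rot: [0.711, 0.703, 0.0, 0.0]
wrist_force: [-3.4, 1.7, 19.5]
gripper_width: 0.0586
gripper_force: 65.2
```

Request:
servo_tool([
  {"x": 0,"y": 0,"z": -0.004,"spin": 0},
  {"x": 0,"y": 0,"z": -0.004,"spin": 0},
])

```text
time_s: 9.0
ee_pos: [0.5293, -0.091, 0.0394]
tcp_rot: [0.711, 0.703, 0.0, 0.0]
wrist_force: [0.4, -0.1, 0.7]
gripper_width: 0.0589
gripper_force: 55.2
```

Request:
servo_tool([
  {"x": 0,"y": 0,"z": 0,"spin": 0},
  {"x": 0,"y": 0,"z": 0,"spin": 0},
  {"x": 0,"y": 0,"z": 0,"spin": 0},
  {"x": 0,"y": 0,"z": -0.05,"spin": 0},
  {"x": 0,"y": 0,"z": -0.12,"spin": 0},
  {"x": 0,"y": 0,"z": -0.2,"spin": 0},
  {"x": -0.06,"y": 0,"z": -0.25,"spin": 0},
  {"x": -0.16,"y": 0,"z": -0.25,"spin": 0},
], claw=1)

```text
time_s: 10.0
ee_pos: [0.5303, -0.1699, 0.1666]
tcp_rot: [0.709, 0.705, 0.002, 0.001]
wrist_force: [1.6, 0.0, -0.4]
gripper_width: 0.0854
gripper_force: 0.0
```

Request:
servo_tool([
  {"x": 0,"y": 0,"z": 0,"spin": 0},
  {"x": 0,"y": 0,"z": 0,"spin": 0},
  {"x": 0,"y": 0,"z": 0,"spin": 0},
])

```text
time_s: 10.38
ee_pos: [0.5284, -0.1692, 0.164]
tcp_rot: [0.71, 0.704, 0.0, -0.001]
wrist_force: [-0.1, -0.5, -0.8]
gripper_width: 0.0855
gripper_force: 0.0
```

```bash
python3 - <<'E'
from h import *
st()
p,d,c=grab('wrist');np.savez('w3.npz',p=p,d=d);save('w3.png',p)
E
```

```text
{'time_s': np.float64(10.375), 'joint_pos': array([ 0.1818,  0.7133,  0.0769,  1.8644, -0.0957,  0.5685,  0.3122]), 'ee_pos': array([ 0.5284, -0.1692,  0.164 ]), 'wrist_force': array([-0.0854, -0.49  , -0.7691]), 'gripper_width': np.float64(0.0855), 'gripper_force': np.float64(0.0)}
```

View pics/w3.png

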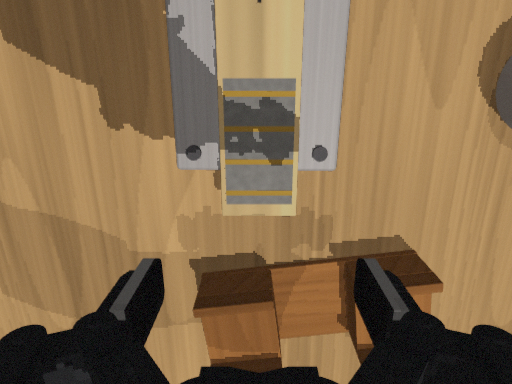

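```bash
python3 - <<'E'
from h import *
c=imaging.get_calibration('wrist')
f=lambda q,z:pz(c,*q,z)
B=[f((178,170),.03),f((337,171),.03)];S=[f((166.5,1),.03),f((349,1),.03)]
print('bedfront',B,'sides',S)
fm=(B[0]+B[1])/2; ax=(S[0]+S[1])/2-fm; print('w',np.linalg.norm(B[0]-B[1]),np.linalg.norm(S[0]-S[1]),'yaw',np.degrees(np.arctan2(ax[1],ax[0])),[np.degrees(np.arctan2(*(S[i]-B[i])[::-1])) for i in(0,1)])
P=[f((222,215.5),.042),f((296.5,215.5),.042)];U=[f((216,1),.042),f((304,1),.042)]
pm=(P[0]+P[1])/2; bx=(U[0]+U[1])/2-pm
print('board end',pm,np.linalg.norm(P[0]-P[1]),np.linalg.norm(U[0]-U[1]),'yaw',np.degrees(np.arctan2(bx[1],bx[0])))
print('fm',fm)
p,d,c=grab('top');W=cloud(d,c);print(W[191,290:345:4].round(3)[:,1:])
E
```

```text
bedfront [array([ 0.46391241, -0.15478423]), array([ 0.59221138, -0.1565742 ])] sides [array([ 0.46614894, -0.03422708]), array([ 0.59239803, -0.03524247])]
w 0.12831145894283993 0.12625317639468772 yaw 89.42604503947372 [np.float64(88.93719270713422), np.float64(89.91185948281846)]
board end [ 0.52920506 -0.18993325] 0.06001783524531854 0.058088307801090734 yaw 89.40308522039489
fm [ 0.52806189 -0.15567922]
[[-0.101  0.042]
 [-0.115  0.044]
 [-0.129  0.042]
 [-0.142  0.045]
 [-0.157  0.039]
 [-0.17   0.042]
 [-0.136  0.31 ]
 [-0.137  0.36 ]
 [-0.119  0.5  ]
 [-0.118  0.543]
 [-0.12   0.571]
 [-0.123  0.589]
 [-0.128  0.599]
 [-0.134  0.606]]
```

```bash
python3 - <<'E'
from h import *
plan(.5292,-.177,.041,-.8)
E
```

```text
shares [-0.0151  0.0017  0.2463] spin 0.0035 deg 0.3 curyaw -0.5
```

Request:
servo_tool([
  {"x": -0.015,"y": 0.002,"z": 0.06,"spin": 0.003},
  {"x": -0.015,"y": 0.002,"z": 0.14,"spin": 0.003},
  {"x": -0.015,"y": 0.002,"z": 0.2,"spin": 0.003},
  {"x": -0.015,"y": 0.002,"z": 0.23,"spin": 0.003},
  {"x": -0.015,"y": 0.002,"z": 0.246,"spin": 0.003},
  {"x": -0.015,"y": 0.002,"z": 0.246,"spin": 0.003},
  {"x": -0.015,"y": 0.002,"z": 0.246,"spin": 0.003},
])

```text
time_s: 11.35
ee_pos: [0.53, -0.1787, 0.0423]
tcp_rot: [0.712, 0.702, 0.0, 0.001]
wrist_force: [-0.0, -0.8, 0.4]
gripper_width: 0.0854
gripper_force: 0.0
```

```bash
python3 - <<'E'
from h import *
st();plan(.5292,-.177,.041,-.8)
E
```

```text
{'time_s': np.float64(11.35), 'joint_pos': array([ 0.2177,  0.9203,  0.0429,  1.9025, -0.1087,  0.3193,  0.3316]), 'ee_pos': array([ 0.53  , -0.1787,  0.0423]), 'wrist_force': array([-0.0376, -0.7557,  0.3644]), 'gripper_width': np.float64(0.0854), 'gripper_force': np.float64(0.0)}
shares [ 0.0033 -0.0016  0.0027] spin -0.0008 deg -0.07 curyaw -0.87
```

Request:
servo_tool([
  {"x": 0.003,"y": 0,"z": 0.002,"spin": 0},
  {"x": 0.003,"y": 0,"z": 0.002,"spin": 0},
  {"x": 0.003,"y": 0,"z": 0.002,"spin": 0},
  {"x": 0.003,"y": 0,"z": 0.002,"spin": 0},
  {"x": 0.003,"y": 0,"z": 0.002,"spin": 0},
], claw=0, force=40)

```text
time_s: 11.98
ee_pos: [0.5296, -0.1768, 0.0412]
tcp_rot: [0.712, 0.702, 0.0, 0.0]
wrist_force: [-1.2, 1.7, 6.0]
gripper_width: 0.059
gripper_force: 46.2
```

```bash
python3 - <<'E'
from h import *
o=monitor.get_obs();st();e=o['ee_pos'];plan(e[0]+.0015,e[1]+.0785,.041,-.8)
p,d,c=grab('wrist');np.savez('w4.npz',p=p)
g=cv2.cvtColor(p,cv2.COLOR_RGB2GRAY); m=(g<60).astype(np.uint8); n,l,s,cc=cv2.connectedComponentsWithStats(m[:260])
for i in range(1,n):
    if s[i,4]>40: print(s[i],cc[i].round(1),pz(c,*cc[i],.042).round(4))
E
```

```text
{'time_s': np.float64(11.975), 'joint_pos': array([ 0.2151,  0.9218,  0.0423,  1.9045, -0.1098,  0.3168,  0.33  ]), 'ee_pos': array([ 0.5296, -0.1768,  0.0412]), 'wrist_force': array([-1.1953,  1.7196,  5.9821]), 'gripper_width': np.float64(0.059), 'gripper_force': np.float64(46.2209)}
shares [0.157  0.0006 0.0005] spin -0.0007 deg -0.06 curyaw -0.86
[122 180  29  27 617] [136.  193.1] [ 0.4817 -0.1363]
[351 180  20  27 167] [357.4 194.2] [ 0.5703 -0.1381]
```

Request:
servo_tool([
  {"x": 0.015,"y": 0,"z": 0,"spin": 0},
  {"x": 0.035,"y": 0,"z": 0,"spin": 0},
  {"x": 0.06,"y": 0,"z": 0,"spin": 0},
  {"x": 0.085,"y": 0,"z": 0,"spin": 0},
  {"x": 0.11,"y": 0,"z": 0,"spin": 0},
  {"x": 0.135,"y": 0,"z": 0,"spin": 0},
  {"x": 0.155,"y": 0,"z": 0,"spin": 0},
  {"x": 0.157,"y": 0,"z": 0,"spin": 0},
])

```text
time_s: 13.02
ee_pos: [0.5311, -0.0994, 0.0414]
tcp_rot: [0.712, 0.702, -0.0, 0.001]
wrist_force: [-0.6, -4.0, 6.6]
gripper_width: 0.0589
gripper_force: 46.4
```

```bash
python3 - <<'E'
from h import *
st()
p,d,c=grab('wrist');save('w5.png',p);np.savez('w5.npz',p=p,d=d)
E
```

```text
{'time_s': np.float64(13.025), 'joint_pos': array([ 0.0652,  0.9123,  0.0564,  1.9606, -0.1606,  0.2709,  0.2393]), 'ee_pos': array([ 0.5311, -0.0994,  0.0414]), 'wrist_force': array([-0.5517, -4.0237,  6.6148]), 'gripper_width': np.float64(0.0589), 'gripper_force': np.float64(46.441)}
```

View pics/w5.png

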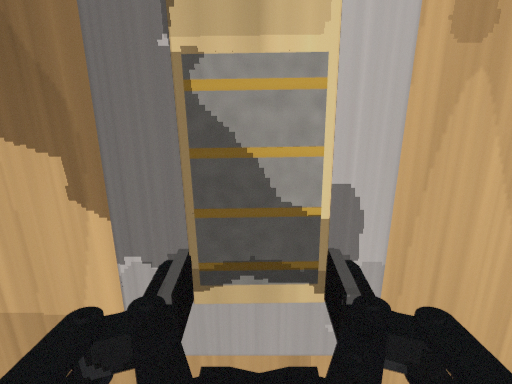

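Under the gripper I see the plain end at row 303 (columns 194–328) and the bed's front edge at row 355.

```bash
python3 - <<'E'
from h import *
c=imaging.get_calibration('wrist')
p=np.load('w5.npz')['p'].astype(int)
for u in(230,260,290): print(u,[(v,tuple(p[v,u])) for v in range(298,308,2)],[(v,tuple(p[v,u])) for v in range(350,360,2)])
a=pz(c,261,303,.042);b=pz(c,261,355,.03);print(a,b,a-b)
print([pz(c,u,150,z) for u,z in((188,.042),(331,.042),(104,.03),(397.5,.03))])
o=monitor.get_obs();print(o['ee_pos'],a-o['ee_pos'][:2])
E
```

```text
230 [(298, (np.int64(181), np.int64(155), np.int64(110))), (300, (np.int64(183), np.int64(157), np.int64(113))), (302, (np.int64(180), np.int64(153), np.int64(109))), (304, (np.int64(153), np.int64(147), np.int64(144))), (306, (np.int64(153), np.int64(147), np.int64(144)))] [(350, (np.int64(150), np.int64(143), np.int64(141))), (352, (np.int64(151), np.int64(145), np.int64(142))), (354, (np.int64(147), np.int64(142), np.int64(137))), (356, (np.int64(166), np.int64(133), np.int64(87))), (358, (np.int64(166), np.int64(133), np.int64(88)))]
260 [(298, (np.int64(179), np.int64(153), np.int64(109))), (300, (np.int64(178), np.int64(152), np.int64(109))), (302, (np.int64(175), np.int64(152), np.int64(112))), (304, (np.int64(153), np.int64(148), np.int64(145))), (306, (np.int64(154), np.int64(148), np.int64(144)))] [(350, (np.int64(155), np.int64(150), np.int64(146))), (352, (np.int64(155), np.int64(149), np.int64(146))), (354, (np.int64(150), np.int64(145), np.int64(137))), (356, (np.int64(174), np.int64(137), np.int64(92))), (358, (np.int64(173), np.int64(139), np.int64(92)))]
290 [(298, (np.int64(192), np.int64(166), np.int64(121))), (300, (np.int64(192), np.int64(164), np.int64(117))), (302, (np.int64(182), np.int64(160), np.int64(124))), (304, (np.int64(157), np.int64(152), np.int64(147))), (306, (np.int64(159), np.int64(152), np.int64(150)))] [(350, (np.int64(159), np.int64(153), np.int64(149))), (352, (np.int64(156), np.int64(149), np.int64(147))), (354, (np.int64(154), np.int64(146), np.int64(141))), (356, (np.int64(164), np.int64(131), np.int64(86))), (358, (np.int64(159), np.int64(127), np.int64(79)))]
[ 0.53251888 -0.11201523] [ 0.5321022 -0.153432 ] [0.00041669 0.04141676]
[array([ 0.50538515, -0.04185085]), array([ 0.56023559, -0.04266576]), array([ 0.4675637 , -0.04370887]), array([ 0.59077626, -0.04553943])]
[ 0.53109649 -0.09939014  0.04138542] [ 0.0014224  -0.01262509]
```

```bash
python3 - <<'E'
from h import *
c=imaging.get_calibration('wrist')
z=np.load('w5.npz');p=z['p'].astype(int);W=cloud(z['d'],c)
print('Z board',np.nanmedian(W[100:250,220:300,2]),'bed',np.nanmedian(W[310:345,230:300,2]),np.nanmedian(W[60:200,345:380,2]), 'table',np.nanmedian(W[50:150,460:500,2]))
sat=p[...,0]-p[...,2]
for v in(100,150,200,240): print(v,[ (u,sat[v,u]) for u in range(len(sat[0])-1) if abs(int(sat[v,u+1])-int(sat[v,u-1]))>25 and (u<240 or u>300)])
E
```

```text
Z board 0.04148147288531926 bed 0.029177630878156335 0.0291454270446715 table -0.0008876423106004081
100 [(91, np.int64(59)), (92, np.int64(14)), (174, np.int64(11)), (175, np.int64(54)), (184, np.int64(58)), (185, np.int64(14)), (325, np.int64(9)), (326, np.int64(43)), (327, np.int64(71)), (335, np.int64(77)), (336, np.int64(42)), (337, np.int64(13)), (407, np.int64(8)), (408, np.int64(66))]
150 [(35, np.int64(67)), (99, np.int64(43)), (100, np.int64(9)), (179, np.int64(21)), (180, np.int64(53)), (323, np.int64(123)), (324, np.int64(84)), (333, np.int64(53)), (334, np.int64(14)), (400, np.int64(7)), (401, np.int64(61)), (402, np.int64(85))]
200 [(106, np.int64(64)), (107, np.int64(36)), (108, np.int64(8)), (183, np.int64(8)), (184, np.int64(47)), (192, np.int64(58)), (193, np.int64(23)), (321, np.int64(31)), (322, np.int64(68)), (330, np.int64(64)), (331, np.int64(17)), (393, np.int64(9)), (394, np.int64(61)), (395, np.int64(86))]
240 [(112, np.int64(88)), (113, np.int64(57)), (114, np.int64(14)), (187, np.int64(12)), (188, np.int64(48)), (196, np.int64(35)), (197, np.int64(8)), (319, np.int64(20)), (320, np.int64(58)), (327, np.int64(56)), (328, np.int64(32)), (388, np.int64(30)), (389, np.int64(80))]
```

```bash
python3 - <<'E'
from h import *
c=imaging.get_calibration('wrist')
for v,b,e in((100,(174.5,336),(91.5,407.5)),(150,(179.5,333.5),(99.5,400.5)),(200,(183.5,330.5),(107,394)),(240,(187.5,328),(113,388.5))):
    B=(pz(c,b[0],v,.042)+pz(c,b[1],v,.042))/2;E=(pz(c,e[0],v,.03)+pz(c,e[1],v,.03))/2;print(v,B.round(4),E.round(4))
out=[]
for n in('top','scene'):
    p,d,c=grab(n)
    # ortho-rectify at z=.042 and .03, 1px=0.5mm ; x .45-.61, y -.16-.06
    R,t=np.array(c['R']),np.array(c['t'])
    for z in(.042,.03):
        xs=np.arange(.44,.62,.0005);ys=np.arange(-.17,.06,.0005);X,Y=np.meshgrid(xs,ys,indexing='ij')
        q=np.stack([X,Y,0*X+z],-1)@R.T+t
        m=cv2.remap(p,(q[...,0]/q[...,2]*c['fx']+c['cx']).astype(np.float32),(q[...,1]/q[...,2]*c['fy']+c['cy']).astype(np.float32),1)
        s=m[...,0].astype(int)-m[...,2]; np.save(f'{n}{int(z*1000)}.npy',s); out.append(cv2.resize(m[::-1,::-1],None,fx=.8,fy=.8))
        for y in(-.06,-.045,-.03,-.015,0):
            j=int((y+.17)/.0005); col=cv2.GaussianBlur(s[:,j-8:j+8].mean(1).reshape(-1,1).astype(np.float32),(1,7),0)[:,0]; g=np.abs(np.gradient(col)); pk=[i for i in range(3,len(g)-3) if g[i]==g[i-3:i+4].max() and g[i]>1.5]; print(n,z,y,[(round(xs[i],4),round(float(g[i]),1)) for i in pk])
save('or.png',np.vstack([np.hstack(out[:2]),np.hstack(out[2:])]))
E
```

```text
100 [ 0.5315 -0.0237] [ 0.5291 -0.0244]
150 [ 0.5317 -0.0422] [ 0.5289 -0.0446]
200 [ 0.5315 -0.0626] [ 0.5286 -0.0669]
240 [ 0.5315 -0.0805] [ 0.5282 -0.0865]
top 0.042 -0.06 [(np.float64(0.5585), 5.5), (np.float64(0.562), 5.8), (np.float64(0.5935), 8.7)]
top 0.042 -0.045 [(np.float64(0.466), 3.8), (np.float64(0.5035), 5.1), (np.float64(0.507), 3.5), (np.float64(0.531), 2.6), (np.float64(0.5585), 2.2), (np.float64(0.5625), 8.2), (np.float64(0.5935), 9.1)]
top 0.042 -0.03 [(np.float64(0.466), 5.9), (np.float64(0.5035), 4.6), (np.float64(0.5075), 5.9), (np.float64(0.559), 7.1), (np.float64(0.5625), 8.8), (np.float64(0.594), 8.8)]
top 0.042 -0.015 [(np.float64(0.4665), 5.8), (np.float64(0.504), 4.3), (np.float64(0.5075), 3.7), (np.float64(0.5115), 1.7), (np.float64(0.559), 3.1), (np.float64(0.563), 9.1), (np.float64(0.594), 8.9)]
top 0.042 0 [(np.float64(0.4665), 5.7), (np.float64(0.504), 7.1), (np.float64(0.563), 9.1), (np.float64(0.5945), 8.8)]
top 0.03 -0.06 [(np.float64(0.5595), 5.4), (np.float64(0.563), 5.7), (np.float64(0.5945), 8.6)]
top 0.03 -0.045 [(np.float64(0.466), 4.2), (n
[... 1844 characters left out ...]
0.492), 3.9), (np.float64(0.4965), 2.5), (np.float64(0.52), 1.8), (np.float64(0.5495), 2.0), (np.float64(0.554), 4.1), (np.float64(0.561), 3.2), (np.float64(0.6115), 5.6)]
scene 0.03 -0.03 [(np.float64(0.4665), 2.9), (np.float64(0.491), 2.9), (np.float64(0.4955), 3.6), (np.float64(0.549), 4.7), (np.float64(0.553), 4.2), (np.float64(0.5605), 3.3), (np.float64(0.6135), 5.4)]
scene 0.03 -0.015 [(np.float64(0.466), 4.4), (np.float64(0.4905), 1.8), (np.float64(0.548), 4.2), (np.float64(0.5525), 4.8), (np.float64(0.5595), 2.8), (np.float64(0.613), 7.2)]
scene 0.03 0 [(np.float64(0.465), 3.6), (np.float64(0.4935), 4.7), (np.float64(0.5515), 3.5), (np.float64(0.562), 2.2), (np.float64(0.6125), 5.9)]
```

View pics/or.png

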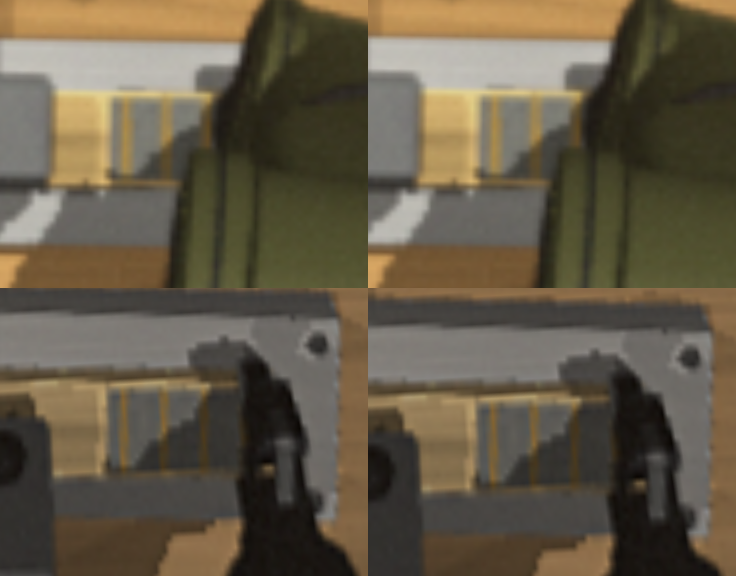

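Both the top and wrist views put the board about 2 mm to +x of the bed's axis, with 42.4 mm still to go. I correct both during the slide.

Request:
servo_tool([
  {"x": 0.01,"y": -0.001,"z": 0,"spin": 0},
  {"x": 0.025,"y": -0.002,"z": 0,"spin": 0},
  {"x": 0.04,"y": -0.003,"z": 0,"spin": 0},
  {"x": 0.055,"y": -0.004,"z": 0,"spin": 0},
  {"x": 0.068,"y": -0.004,"z": 0,"spin": 0},
  {"x": 0.078,"y": -0.004,"z": 0,"spin": 0},
  {"x": 0.083,"y": -0.004,"z": 0,"spin": 0},
  {"x": 0.083,"y": -0.004,"z": 0,"spin": 0},
])

```text
time_s: 14.18
ee_pos: [0.5296, -0.0588, 0.0414]
tcp_rot: [0.713, 0.701, -0.0, 0.001]
wrist_force: [-0.6, -4.3, 7.8]
gripper_width: 0.0586
gripper_force: 46.5
```

```bash
cat > ck.py <<'E'
from h import *
st();plan(.5300,-.0570,.041,-.8)
p,d,c=grab('wrist');np.savez('w6.npz',p=p,d=d)
s=p[...,0].astype(int)-p[...,2]
for v in(60,100,150,200,240): print(v,[ (u,int(s[v,u])) for u in range(1,511) if abs(int(s[v,u+1])-int(s[v,u-1]))>25 and (u<200 or u>310)])
for u in(240,260,280): print(u,[(v,int(s[v,u])) for v in range(280,370) if abs(int(s[v+1,u])-int(s[v-1,u]))>18])
E
python3 ck.py
```

```text
{'time_s': np.float64(14.175), 'joint_pos': array([-0.015 ,  0.909 ,  0.0631,  1.983 , -0.19  ,  0.2533,  0.1912]), 'ee_pos': array([ 0.5296, -0.0588,  0.0414]), 'wrist_force': array([-0.6217, -4.2916,  7.7964]), 'gripper_width': np.float64(0.0586), 'gripper_force': np.float64(46.4665)}
shares [0.0036 0.0008 0.0007] spin -0.0018 deg -0.15 curyaw -0.95
60 [(90, 67), (91, 15), (328, 23), (338, 38), (339, 12), (418, 8), (419, 62)]
100 [(96, 68), (97, 15), (174, 12), (175, 45), (184, 49), (185, 15), (325, 10), (326, 45), (327, 74), (335, 78), (336, 42), (337, 12), (412, 8), (413, 56), (414, 82)]
150 [(104, 46), (105, 8), (179, 23), (180, 55), (323, 122), (324, 85), (333, 57), (334, 11), (405, 10), (406, 61)]
200 [(111, 65), (112, 15), (183, 7), (184, 50), (192, 61), (193, 27), (321, 27), (322, 67), (330, 63), (331, 18), (398, 13), (399, 78)]
240 [(117, 87), (118, 27), (187, 11), (188, 51), (196, 34), (197, 9), (319, 23), (320, 57), (327, 58), (328, 30), (392, 9), (393, 62)]
240 [(284, 24), (285, 62), (302, 71), (303, 43), (304, 10)]
260 [(283, 7), (284, 30), (285, 71), (302, 63), (303, 30), (304, 6)]
280 [(283, 14), (284, 42), (285, 72), (302, 62), (303, 20)]
```

Request:
servo_tool([
  {"x": 0.002,"y": 0,"z": 0,"spin": 0},
  {"x": 0.004,"y": 0,"z": 0,"spin": 0},
  {"x": 0.004,"y": 0,"z": 0,"spin": 0},
])

```text
time_s: 14.6
ee_pos: [0.5296, -0.0573, 0.0414]
tcp_rot: [0.713, 0.701, -0.0, 0.002]
wrist_force: [-0.1, -3.9, 8.1]
gripper_width: 0.0587
gripper_force: 46.4
```

```bash
python3 - <<'E'
from h import *
st();plan(.5300,-.0570,.041,-.8)
c=imaging.get_calibration('top');print('nose',pz(c,190+253/4-.375,140+195/4-.375,.18))
p,d,c=grab('scene');W=cloud(d,c);X,Y,Z=[W[...,i] for i in range(3)]
m=(X>.615)&(X<.66)&(Y>-.05)&(Y<.2)&(Z>.14)&(Z<.25);P=W[m];k=P[p[m].sum(-1)<110];print(P.mean(0),len(k),np.median(k,0),k.min(0),k.max(0))
E
```

```text
{'time_s': np.float64(14.6), 'joint_pos': array([-0.0186,  0.909 ,  0.064 ,  1.9836, -0.1913,  0.2527,  0.1889]), 'ee_pos': array([ 0.5296, -0.0573,  0.0414]), 'wrist_force': array([-0.0754, -3.9202,  8.0791]), 'gripper_width': np.float64(0.0587), 'gripper_force': np.float64(46.433)}
shares [0.0006 0.0008 0.0007] spin -0.0021 deg -0.18 curyaw -0.98
nose [0.5348007  0.02750426]
[0.63894355 0.07054503 0.17549633] 60 [0.64036158 0.05683036 0.20110708] [0.62686924 0.0471282  0.14075356] [0.64732051 0.09264008 0.20593848]
```

Request:
servo_tool([
  {"x": 0,"y": 0,"z": 0,"spin": 0},
  {"x": 0,"y": 0,"z": 0,"spin": 0},
  {"x": 0,"y": 0,"z": 0,"spin": 0},
  {"x": 0,"y": 0,"z": 0,"spin": 0},
  {"x": 0,"y": 0,"z": -0.05,"spin": 0},
  {"x": -0.01,"y": 0,"z": -0.14,"spin": 0},
  {"x": -0.07,"y": 0,"z": -0.24,"spin": 0},
  {"x": -0.16,"y": 0,"z": -0.3,"spin": 0},
], claw=1)

```text
time_s: 15.65
ee_pos: [0.529, -0.1342, 0.1927]
tcp_rot: [0.711, 0.703, 0.001, 0.001]
wrist_force: [-0.3, -0.1, -0.1]
gripper_width: 0.0857
gripper_force: 0.0
```

Request:
servo_tool([
  {"x": -0.05,"y": 0,"z": -0.05,"spin": 0},
  {"x": -0.05,"y": 0,"z": -0.05,"spin": 0},
  {"x": -0.05,"y": 0,"z": -0.05,"spin": 0},
])

```text
time_s: 16.02
ee_pos: [0.527, -0.1581, 0.2144]
tcp_rot: [0.712, 0.702, 0.0, -0.001]
wrist_force: [0.8, 0.7, -0.2]
gripper_width: 0.0853
gripper_force: 0.0
```

```bash
python3 - <<'E'
from h import *
st()
p,d,c=grab('wrist');save('w7.png',p);np.savez('w7.npz',p=p,d=d)
plan(.637,.0,.30,-.8);plan(.637,.01,.186,-.8)
E
```

```text
{'time_s': np.float64(16.025), 'joint_pos': array([ 0.1357,  0.6351,  0.1208,  1.8347, -0.1162,  0.6807,  0.31  ]), 'ee_pos': array([ 0.527 , -0.1581,  0.2144]), 'wrist_force': array([ 0.7786,  0.6862, -0.2231]), 'gripper_width': np.float64(0.0853), 'gripper_force': np.float64(0.0)}
shares [ 0.3186  0.2155 -0.1715] spin 0.0008 deg 0.07 curyaw -0.73
shares [0.3381 0.2158 0.0565] spin 0.0008 deg 0.07 curyaw -0.73
```

View pics/w7.png

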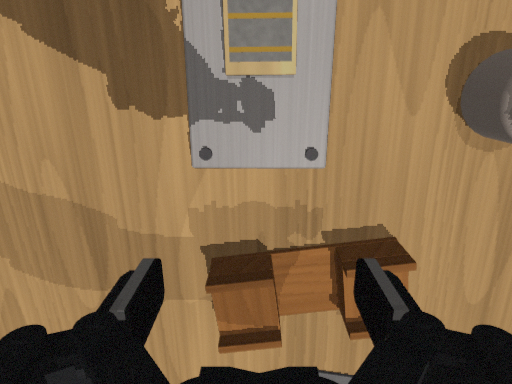

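The view shows the plain end at row ~74 (columns 225–296) and the bed's front edge at row ~168 (columns 191–327). Next I measure the gap, which should be 85 mm.

```bash
python3 - <<'E'
from h import *
c=imaging.get_calibration('wrist');z=np.load('w7.npz');p=z['p'];s=p[...,0].astype(float)-p[...,2]
s=cv2.GaussianBlur(s,(3,3),0)
def edge(line,a,b,pick):  # subpixel-ish extreme gradient
    g=np.abs(np.gradient(line)); i=a+np.argmax(g[a:b]); w=g[i-2:i+3]; return (w*np.arange(i-2,i+3)).sum()/w.sum()
for v in(100,120,140,155):print('bed',v,[pz(c,edge(s[v],a,b,0),v,.03).round(4) for a,b in((175,203),(318,345))])
for v in(10,30,50):print('board',v,[pz(c,edge(s[v],a,b,0),v,.042).round(4) for a,b in((216,228),(293,303))])
for u in(240,260,280):
    e=edge(s[:,u],66,90,0);f=edge(s[:,u],155,180,0);print('gap',e,f,pz(c,u,e,.042)-pz(c,u,f,.03))
E
```

```text
bed 100 [array([ 0.4634, -0.0909]), array([ 0.5918, -0.0924])]
bed 120 [array([ 0.4628, -0.1086]), array([ 0.5916, -0.1101])]
bed 140 [array([ 0.4624, -0.1269]), array([ 0.5913, -0.1284])]
bed 155 [array([ 0.4627, -0.1412]), array([ 0.591 , -0.1426])]
board 10 [array([ 0.5036, -0.0214]), array([ 0.5592, -0.0221])]
board 30 [array([ 0.4999, -0.0358]), array([ 0.5594, -0.0366])]
board 50 [array([ 0.4999, -0.0508]), array([ 0.5592, -0.0516])]
gap 74.63803376365442 167.77069256756758 [0.00317387 0.08393733]
gap 74.40926829268292 167.96997885835094 [0.00090311 0.08432763]
gap 74.41666666666667 168.02471395881008 [-0.00137792  0.08438739]
```

Request:
servo_tool([
  {"x": 0.03,"y": 0.06,"z": -0.04,"spin": 0},
  {"x": 0.09,"y": 0.12,"z": -0.04,"spin": 0},
  {"x": 0.16,"y": 0.17,"z": -0.03,"spin": 0},
  {"x": 0.22,"y": 0.2,"z": -0.01,"spin": 0},
  {"x": 0.27,"y": 0.215,"z": 0.02,"spin": 0},
  {"x": 0.3,"y": 0.216,"z": 0.045,"spin": 0},
  {"x": 0.31,"y": 0.216,"z": 0.056,"spin": 0},
  {"x": 0.31,"y": 0.216,"z": 0.056,"spin": 0},
], claw=-1)

```text
time_s: 17.08
ee_pos: [0.6372, -0.0071, 0.1869]
tcp_rot: [0.713, 0.702, -0.001, -0.0]
wrist_force: [-0.3, -1.0, 0.7]
gripper_width: 0.0004
gripper_force: 0.0
```

Request:
servo_tool([
  {"x": 0,"y": 0,"z": 0,"spin": 0},
  {"x": 0,"y": 0,"z": 0,"spin": 0},
  {"x": 0,"y": 0,"z": 0,"spin": 0},
])

```text
time_s: 17.45
ee_pos: [0.6381, -0.0072, 0.1879]
tcp_rot: [0.713, 0.701, 0.0, 0.0]
wrist_force: [-0.0, 0.5, 0.4]
gripper_width: -0.0001
gripper_force: 0.0
```

```bash
python3 - <<'E'
from h import *
from scipy.spatial.transform import Rotation as Ro
st();plan(.637,.115,.186,-.8)
c=imaging.get_calibration('wrist')
p,d,c=grab('scene');W=cloud(d,c);m=(W[...,0]>.6)&(W[...,0]<.66)&(W[...,1]>.035)&(W[...,1]<.2)&(W[...,2]>.185)&(W[...,2]<.25)&(p.sum(-1)<110);k=W[m];print('knob',len(k),np.median(k,0),k.min(0),k.max(0))
o=monitor.get_obs();T=(W-o['ee_pos'])@Ro.from_quat(o['tcp_rot']).as_matrix()
m=(abs(T[...,2])<.025)&(abs(T[...,0])<.03)&(abs(T[...,1])<.05);q=T[m];print('finger',len(q),q.min(0),q.max(0))
E
```

```text
{'time_s': np.float64(17.45), 'joint_pos': array([-0.141 ,  0.7773,  0.1486,  1.5905, -0.1475,  0.784 ,  0.0539]), 'ee_pos': array([ 0.6381, -0.0072,  0.1879]), 'wrist_force': array([-0.0253,  0.4734,  0.366 ]), 'gripper_width': np.float64(-0.0001), 'gripper_force': np.float64(0.0)}
shares [ 0.2444 -0.0061  0.0037] spin -0.0014 deg -0.12 curyaw -0.92
knob 59 [0.64042827 0.05514682 0.20182703] [0.63051739 0.04712824 0.19046574] [0.64608124 0.06480874 0.20764472]
finger 35 [-0.00987727  0.00441902 -0.01145726] [0.01048043 0.01607175 0.01576203]
```

Request:
servo_tool([
  {"x": 0.04,"y": -0.003,"z": 0.004,"spin": 0},
  {"x": 0.07,"y": -0.004,"z": 0.004,"spin": 0},
  {"x": 0.09,"y": -0.004,"z": 0.004,"spin": 0},
  {"x": 0.115,"y": -0.004,"z": 0.004,"spin": 0},
  {"x": 0.14,"y": -0.004,"z": 0.004,"spin": 0},
  {"x": 0.165,"y": -0.004,"z": 0.004,"spin": 0},
  {"x": 0.185,"y": -0.004,"z": 0.004,"spin": 0},
  {"x": 0.2,"y": -0.004,"z": 0.004,"spin": 0},
])

```text
time_s: 18.5
ee_pos: [0.6372, 0.0938, 0.185]
tcp_rot: [0.712, 0.702, -0.0, -0.0]
wrist_force: [1.3, -3.0, 0.0]
gripper_width: -0.0
gripper_force: 1.0
```

Request:
servo_tool([
  {"x": 0.01,"y": 0,"z": 0,"spin": 0},
  {"x": 0.02,"y": 0,"z": 0,"spin": 0},
  {"x": 0.028,"y": 0,"z": 0,"spin": 0},
  {"x": 0.028,"y": 0,"z": 0,"spin": 0},
])

```text
time_s: 19.0
ee_pos: [0.6377, 0.1078, 0.1855]
tcp_rot: [0.712, 0.702, 0.0, -0.0]
wrist_force: [-0.3, -1.5, -0.1]
gripper_width: -0.0
gripper_force: 0.6
```

Request:
servo_tool([
  {"x": 0.004,"y": 0,"z": 0,"spin": 0},
  {"x": 0.008,"y": 0,"z": 0,"spin": 0},
  {"x": 0.01,"y": 0,"z": 0,"spin": 0},
  {"x": 0.01,"y": 0,"z": 0,"spin": 0},
])

```text
time_s: 19.5
ee_pos: [0.6378, 0.1123, 0.1855]
tcp_rot: [0.712, 0.702, 0.0, 0.0]
wrist_force: [0.1, -2.2, 0.6]
gripper_width: 0.0005
gripper_force: 1.3
```

```bash
cat > lv.py <<'E'
from h import *
st()
for n in('scene','top'):
    p,d,c=grab(n);W=cloud(d,c);m=(W[...,0]>.61)&(W[...,0]<.66)&(W[...,1]>.1)&(W[...,1]<.2)&(W[...,2]>.165)&(W[...,2]<.215)&(p.sum(-1)<110);k=W[m]
    if len(k): print('knob',n,len(k),np.median(k,0),k.min(0),k.max(0))
E
python3 lv.py
```

```text
{'time_s': np.float64(19.5), 'joint_pos': array([-0.3358,  0.7942,  0.1704,  1.5611, -0.1693,  0.8006, -0.1127]), 'ee_pos': array([0.6378, 0.1123, 0.1855]), 'wrist_force': array([ 0.142 , -2.1771,  0.5738]), 'gripper_width': np.float64(0.0005), 'gripper_force': np.float64(1.2508)}
knob scene 74 [0.6443762  0.13852664 0.19265398] [0.63029432 0.10191283 0.17310366] [0.65252525 0.14914242 0.19918735]
```

Nearly over, with no stop felt yet. I push on gently until the force rises.

Request:
servo_tool([
  {"x": 0.003,"y": 0,"z": 0,"spin": 0},
  {"x": 0.006,"y": 0,"z": 0,"spin": 0},
  {"x": 0.008,"y": 0,"z": 0,"spin": 0},
  {"x": 0.008,"y": 0,"z": 0,"spin": 0},
])

```text
time_s: 20.1
ee_pos: [0.6378, 0.1128, 0.1855]
tcp_rot: [0.713, 0.701, -0.002, 0.001]
wrist_force: [0.5, -7.6, 0.4]
gripper_width: -0.0
gripper_force: 3.5
```

Request:
servo_tool([
  {"x": 0.002,"y": 0,"z": 0,"spin": 0},
  {"x": 0.004,"y": 0,"z": 0,"spin": 0},
  {"x": 0.004,"y": 0,"z": 0,"spin": 0},
])

```text
time_s: 20.48
ee_pos: [0.6378, 0.113, 0.1855]
tcp_rot: [0.714, 0.701, -0.003, 0.002]
wrist_force: [-1.0, -10.3, 0.9]
gripper_width: -0.0002
gripper_force: 4.5
```

The lever is on its stop. I back off and then rise clear.

Request:
servo_tool([
  {"x": -0.02,"y": 0,"z": 0,"spin": 0},
  {"x": -0.07,"y": 0,"z": -0.02,"spin": 0},
  {"x": -0.15,"y": 0,"z": -0.1,"spin": 0},
  {"x": -0.25,"y": 0,"z": -0.2,"spin": 0},
  {"x": -0.37,"y": -0.03,"z": -0.25,"spin": 0},
  {"x": -0.48,"y": -0.1,"z": -0.25,"spin": 0},
  {"x": -0.56,"y": -0.2,"z": -0.25,"spin": 0},
  {"x": -0.56,"y": -0.21,"z": -0.25,"spin": 0},
])

```text
time_s: 21.48
ee_pos: [0.5258, -0.1626, 0.3109]
tcp_rot: [0.714, 0.7, -0.0, -0.0]
wrist_force: [0.5, 0.3, -0.6]
gripper_width: 0.0001
gripper_force: 0.0
```

Request:
servo_tool([
  {"x": 0,"y": 0,"z": 0,"spin": 0},
  {"x": 0,"y": 0,"z": 0,"spin": 0},
  {"x": 0,"y": 0,"z": 0,"spin": 0},
])

```text
time_s: 21.85
ee_pos: [0.5301, -0.158, 0.3101]
tcp_rot: [0.711, 0.703, 0.001, -0.0]
wrist_force: [0.0, 0.5, -0.8]
gripper_width: 0.0003
gripper_force: 0.0
```

```bash
python3 lv.py; python3 - <<'E'
from h import *
p,d,c=grab('wrist');a,_,_=grab('scene')
save('f.png',np.hstack([cv2.resize(p,(400,300)),cv2.resize(a[150:270,170:330],(400,300),interpolation=2)]))
E
```

```text
{'time_s': np.float64(21.85), 'joint_pos': array([ 0.1014,  0.5185,  0.1715,  1.7123, -0.1081,  0.9196,  0.3046]), 'ee_pos': array([ 0.5301, -0.158 ,  0.3101]), 'wrist_force': array([ 0.0446,  0.4724, -0.8422]), 'gripper_width': np.float64(0.0003), 'gripper_force': np.float64(0.0)}
knob scene 60 [0.64171442 0.14032219 0.19320166] [0.62880144 0.131697   0.18237441] [0.64749354 0.14940247 0.19856393]
knob top 24 [0.63613274 0.1386083  0.19762193] [0.63040393 0.13083588 0.19301531] [0.6430027  0.14648952 0.20166074]
```

View pics/f.png

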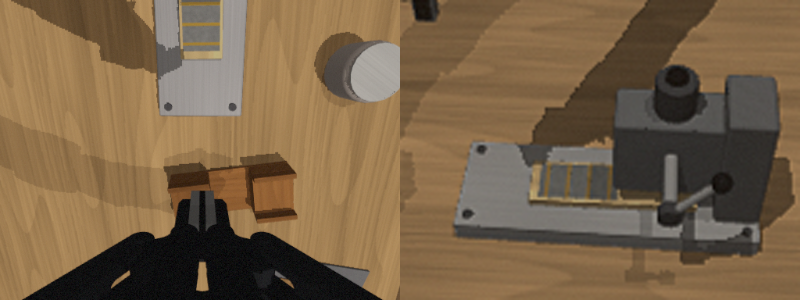

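The lever is fully over: the knob is at y ≈ 0.139, as expected. The board still lies straight under the head, and the arm is clear.

```bash
python3 -c "
from h import *
print(robot.close_job())"
```

```text
the job is handed in; nothing more can be done
None
```

I handed the job in at about 22 s. The board is clamped on the drill bed with the lever fully over, and its cross should be within about 1–2 mm of the spot under the bit; this comes from measuring the board against the bed, because the head hides the cross. The arm is clear, and I saw no contact with the tub, jar or tile.

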